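# Tune the red coil of the classroom radio kit

## Task

Take the orange plastic tuning tool out of its stand, seat its blade fully in the slotted screw on the red-topped coil, and turn that screw clockwise with the tool until its white pointer lines up with the green mark. Then put the tool back, standing upright in its stand, and let go.

Things in the scene. Friction and masses are not known exactly. Their poses are not given: they have to be found in the camera images.
- tuning_tool: Loose tool, 120 mm, 50 g, upright in the stand, handle up. Origin: middle of the blade's lower end; z up to the handle. White blade z 0-12 mm, 20 mm wide along x, 4 mm thick (same after a half turn); white shaft 16 mm dia to z 56; orange flange 48 mm dia z 56-60; orange square handle 20 x 20 mm, sides along x and y, z 60-120: grip near z 100.
- stand: Fixed stand: upright grey tube, outer dia 40 mm, bore 32 mm, open on top, on a dark wooden foot 80 x 80 x 6 mm. Origin: centre of the underside, on the bench; rim at z 66 mm, bore floor at z 7 mm. The tool hangs by its flange on the rim, blade end 10 mm above the bench; any yaw will do.
- red_slot (a point): Centre of the slot floor, on the turning axis of the red-topped coil's brass screw, 46 mm above the bench; x runs along the slot to the white pointer, z up. Head 28 mm long, 32 mm wide; slot right across it, 6.5 mm wide for the lower 5 mm, then flaring at 45 deg to 14.5 mm at 9 mm. Fixed coil, 70 mm dia, 42 mm high, base 100 x 100 mm, green mark on its top. The blue-topped coil is a bystander.
- red_screw (a joint): Angle (rad) of the red coil's screw; grows clockwise seen from above, about the vertical axis through red_slot. Starts at 0.1 to 0.6; the pointer is at the green mark at 1.3; stops at 0 and 1.75. Light friction, 0.03 N m; stays where it is left. The blade has about 7 degrees of play either way in the slot.
There are look-alikes about, which are no part of the job. Of the things shaped like the tuning_tool, the orange one is meant.

How it is judged (in metres and radians):
On the way, in this order (a step that is already met when the one before it is completed fails the run):
1. the tool's blade is seated in the slot of the red coil's screw (its end within 5 mm of the slot floor and 10 mm of the axis, tool within 10 degrees of upright) (horizontal distance between tuning_tool and red_slot below 0.01 m and z of tuning_tool in the frame of red_slot below 0.005 m and angle between tuning_tool's own z axis and vertical below 0.175 rad), for 0.2 s.
2. the pointer is at the green mark (within 15 degrees) with the blade still in the slot (value of joint red_screw between 1.04 and 1.56 rad and horizontal distance between tuning_tool and red_slot below 0.012 m and z of tuning_tool in the frame of red_slot below 0.009 m), for 0.1 s.
At the end, for the whole second after the job is handed in: The red coil's white pointer is within 15 degrees of the green mark (joint 1.04 to 1.56), and the tuning tool stands at rest in its stand, blade down, upright within 10 degrees, flange on the rim (blade end 4 to 16 mm above the bench, within 15 mm of the stand's centre) (value of joint red_screw between 1.04 and 1.56 rad and horizontal distance between tuning_tool and stand below 0.015 m and z of tuning_tool in the frame of stand between 0.004 and 0.016 m and angle between tuning_tool's own z axis and vertical below 0.175 rad and linear speed of tuning_tool below 0.02 m/s); the robot touches nothing.
It also fails if it takes over 51 s, if anything falls off the work surface, if the arm or the gripper's body presses on something with over 40 N, if the wrist force passes 120 N, or if a joint passes its speed limit or range.

## Robot

A 6-joint arm with a two-finger parallel gripper is mounted at the origin on the work surface. World frame = base frame: x ahead of the robot, y to its left, z up, the work surface at z = 0. Lengths are in m, angles in degrees, forces in N, time in s.
With the tool pointing down it reaches from about 0.375 to 0.9 m from the base axis. Payload 3.1 kg.
Tool frame: the origin (TCP) lies on the centre line of the jaws, within the pads' length; the fingertips stand 25 mm ahead of it and the grasp point (between the pads) lies 6 mm ahead of it; z points along the fingers, y is the line along which they close (so a half turn about z gives the same grasp; the last joint's range is limited). The gripper opens to 87 mm and grips with 3 to 60 N. Pads are 19 mm wide; open, the fingers measure 117 mm over their backs; the gripper's body (75 mm by 190 mm) begins 51 mm behind the grasp point.
Start: joints at [55.663, 30.224, 82.088, -0, 67.689, -10.227], TCP at [0.255, 0.57, 0.208] pointing down, gripper open.
Joint ranges: [-176.69, 176.69], [-43.24, 126.21], [12.49, 139.97], [-82, 262], [0, 151.66], [-163.58, 163.58]. Speed limits (degrees/s): [159.86, 159.86, 180, 180, 180, 180].

## Interface

Orientations are given as a 3x3 rotation matrix whose columns are the frame's x, y, z axes.
In Python, from rig import * gives the robot as it stands.
- The arm moves only by the tool step_arm, never from a script. Its argument "steps" is a list of rows, each a list of 7 numbers: the shift along the tool's x, y, z normalised to -1 to 1, where 1 is 0.3 m, then the turn, a rotation vector about the tool's x, y, z normalised to -1 to 1, where 1 is 45 degrees, then the gripper's target within -1 to 1 (shut at 1, half-way at 0, fully open at -1). A call has 1 to 8 rows; each row is the pose to reach, as a shift and turn from the pose commanded when the call began, along the tool's axes at that moment; what a row does not reach only later rows make up. A row lasts 1/12 s, in which the tool goes at most 41.7 mm and 7.16 degrees, less where a joint would pass 70% of its speed; a pose out of reach is approached as far as the arm can. A call with a number of a shift or a turn outside -1 to 1 is refused whole. A call with a gripper value outside its range is refused whole. The fingers move at their own pace and stop on an object; the grip force is fixed at half the most. Time passes only in rows, so rows that repeat a pose let the fingers close. It gives the time, the measured TCP pose, the force, the opening and the grip force at its end, in the units of the state.
- read_state(): the state, without advancing time (a new reading comes with each control period).
- capture(name): name is "scene" or "top" or "wrist"; returns a dict with "image" (420x560x3 uint8, red, green, blue), "vertical_fov" (degrees; the focal length in pixels is half the picture's height over the tangent of half this angle, whatever the lens; pixels are square), "cx", "cy" (the principal point, pixels), "world_from_camera" (4x4, takes a point from camera to world coordinates); the wrist camera has in their place "T_tool_cam" (4x4, takes a point from camera to tool coordinates, whose origin is the TCP and whose axes are the flange's). Camera axes: x right, y down, z forward; pixel columns grow to the right and rows downward; lengths in m; the calibration is good to about 2 mm. A picture is of the moment at which its call begins: read the wrist's pose just before it. There is no depth.
- hand_in(): hands the job in; it is judged then, once.
The state is a dict: "time_s": time; "joint_positions": joint angles; "qvel": joint speeds; "tau": joint torques, N m; "position": TCP position; "tcp_rot": TCP orientation; "force": force on the tool from outside, world axes, zero at the start; "moment": the same for the moment, N m; "opening": opening from 0.0 (shut) to 1.0 (fully open); "grasp_force": force on a finger pad.
Only numpy, scipy, OpenCV 4.12 (cv2) and the standard library are available. Lean on these libraries where they do the work, as an engineer would, in place of code of your own. Each camera call takes 0.05 s, during which the arm holds its last target. There are 200 camera calls.

## Working session

There is one attempt and no reset: what is moved stays moved. The work goes in short steps, Python scripts to look and compute and a tool call to move; the robot and the scene stay as the last step left them, time stands still between calls to the robot, and variables do not carry over. Pictures are saved under pics/ and viewed, at most 10 in all, crops included, and the job is handed in when it is done.

Besides the shell and the picture viewer there is one more tool, called after "Request:" by a JSON object that holds its "op" and its "data". step_arm: Moves the arm, as the interface text tells. Scaled input: -1 to 1 covers 0.3 m each way for a shift and 45 degrees each way for a turn. Its arguments: {"type":"object","properties":{"steps":{"type":"array"}},"required":["steps"]}

```bash
mkdir -p pics; cat > h.py <<'E'
from rig import *
import numpy as np, cv2
def snap(n,f):
    s=read_state(); c=capture(n); cv2.imwrite('pics/'+f+'.png',c['image'][:,:,::-1])
    T=c.get('world_from_camera')
    if T is None:
        W=np.eye(4); W[:3,:3]=s['tcp_rot']; W[:3,3]=s['position']; T=W@np.array(c['T_tool_cam'])
    c['T']=np.array(T); np.savez('pics/'+f+'.npz',T=c['T'],fov=c['vertical_fov'],cx=c['cx'],cy=c['cy'],image=c['image'])
    return c
def load(f): 
    d=np.load('pics/'+f+'.npz'); c={k:d[k] for k in d}; c['vertical_fov']=float(d['fov']); return c
def ray(c,u,v,z):
    f=c['image'].shape[0]/2/np.tan(np.radians(c['vertical_fov'])/2)
    d=c['T'][:3,:3]@np.array([(u-c['cx'])/f,(v-c['cy'])/f,1]); o=c['T'][:3,3]
    return o+d*(z-o[2])/d[2]
def proj(c,p):
    f=c['image'].shape[0]/2/np.tan(np.radians(c['vertical_fov'])/2)
    q=np.linalg.inv(c['T'])@np.append(p,1); return np.array([f*q[0]/q[2]+c['cx'],f*q[1]/q[2]+c['cy']])
E
python3 - <<'E'
from h import *
a=snap('top','top0');b=snap('scene','scene0')
cv2.imwrite('pics/both.png',cv2.resize(np.vstack([a['image'],b['image']])[:,:,::-1],None,fx=.714,fy=.714)) 
for c in(a,b):print(c['T'].round(3).tolist(),c['vertical_fov'])
s=read_state();print(s['tcp_rot'],s['time_s'])
E
```

```text
[[-0.092, -0.975, 0.202, 0.278], [-0.996, 0.09, -0.019, 0.02], [0.001, -0.203, -0.979, 1.107], [0.0, 0.0, 0.0, 1.0]] 42.60004028643889
[[0.799, 0.505, -0.327, 0.731], [0.601, -0.68, 0.419, -0.314], [-0.01, -0.532, -0.847, 0.729], [0.0, 0.0, 0.0, 1.0]] 43.13386106747386
[[-9.12764953e-01  4.08483713e-01 -1.09379827e-03]
 [ 4.08485035e-01  9.12763600e-01 -1.60864094e-03]
 [ 3.41275621e-04 -1.91511130e-03 -9.99998108e-01]] 0.1
```

View pics/top0.png

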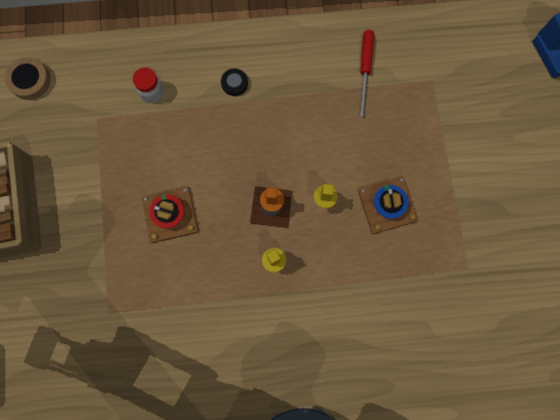

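View pics/scene0.png

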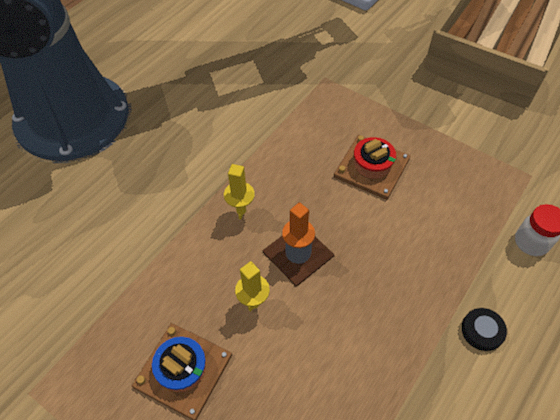

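The top view shows the arm at the bottom. The candidates shaped like the tool are orange at (272,200), yellow at (325,195) and yellow at (274,260). The orange one is meant: its colour matches and it sits in the grey tube on a dark foot. The red-topped coil is at (166,210) and the blue one at (392,202).

```bash
python3 - <<'E'
from h import *
a=load('top0');b=load('scene0')
def crop(c,u,v,r=35): return cv2.resize(c['image'][v-r:v+r,u-r:u+r,::-1],(380,380),interpolation=cv2.INTER_CUBIC)
cv2.imwrite('pics/crop0.png',cv2.resize(np.hstack([crop(a,272,205),crop(a,168,212)]),None,fx=1,fy=1))
for n,c in(('top',a),('scene',b)):
    h=cv2.cvtColor(c['image'],cv2.COLOR_RGB2HSV)
    for nm,lo,hi in(('orange',(5,200,110),(15,255,255)),('red',(0,200,90),(3,255,255)),('red2',(176,200,90),(180,255,255)),('yellow',(24,180,120),(32,255,255)),('green',(50,100,60),(90,255,255))):
        m=cv2.inRange(h,lo,hi)
        k,l,st,ce=cv2.connectedComponentsWithStats(m)
        for i in range(1,k):
            if st[i,4]>8: print(n,nm,st[i].tolist(),ce[i].round(1),ray(c,*ce[i],.042)[:2].round(3),ray(c,*ce[i],.13)[:2].round(3))
E
```

```text
top orange [260, 188, 22, 23, 311] [270.  198.6] [0.517 0.016] [0.497 0.016]
top red [361, 30, 13, 42, 419] [367.   50.7] [ 0.823 -0.221] [ 0.778 -0.201]
top red [133, 68, 23, 22, 392] [144.1  78.5] [0.802 0.259] [0.759 0.239]
top red [150, 195, 34, 33, 364] [168.  212.2] [0.508 0.223] [0.489 0.206]
top yellow [314, 184, 22, 24, 301] [323.9 195.4] [ 0.514 -0.094] [ 0.494 -0.084]
top yellow [262, 248, 22, 24, 328] [271.7 259. ] [0.395 0.023] [0.385 0.023]
top green [384, 185, 5, 5, 17] [386.2 187.1] [ 0.519 -0.222] [ 0.499 -0.202]
top green [162, 195, 3, 5, 14] [163.1 196.9] [0.541 0.231] [0.519 0.214]
scene orange [290, 203, 19, 16, 165] [298.9 210.4] [0.478 0.058] [0.511 0.011]
scene orange [282, 222, 33, 26, 383] [297.8 236.4] [0.504 0.02 ] [ 0.533 -0.023]
scene red [354, 138, 39, 33, 310] [368.5 158.6] [0.511 0.209] [0.539 0.142]
scene red [377, 138, 19, 20, 74] [389.1 147.4] [0.526 0.249] [0.552 0.177]
scene red [530, 205, 30, 32, 513] [546.3 219.3] [0.79  0.269] [0.782 0.194]
scene yellow [228, 164, 16, 13, 147] [235.8 170.3] [0.35 0.06] [0.399 0.012]
scene yellow [224, 183, 30, 24, 370] [239.2 196.6] [0.388 0.023] [ 0.432 -0.02 ]
scene yellow [240, 262, 19, 18, 206] [249.2 270.3] [ 0.481 -0.068] [ 0.513 -0.1  ]
scene yellow [235, 277, 34, 31, 490] [252.3 293.6] [ 0.508 -0.094] [ 0.536 -0.122]
scene green [388, 157, 8, 5, 23] [391.  158.9] [0.541 0.23 ] [0.565 0.161]
scene green [193, 368, 10, 8, 53] [197.2 371.3] [ 0.519 -0.223] [ 0.546 -0.234]
```

View pics/crop0.png

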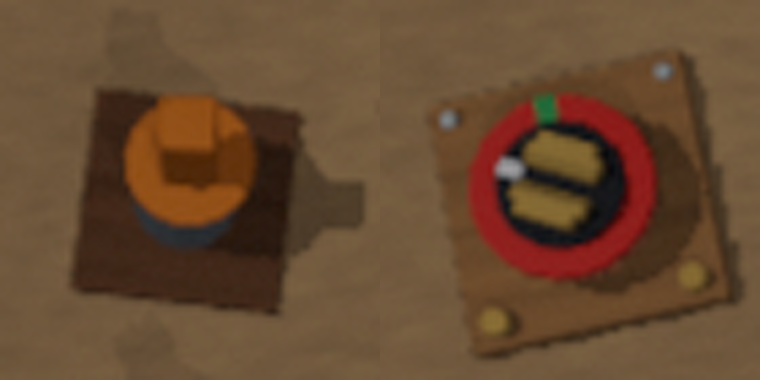

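The crop shows the orange tool in its grey tube, and the red coil with its pointer at left. The green mark is about 58° clockwise from the pointer, so the screw starts at about 0.29 rad.

```bash
cat >> h.py <<'E'
from scipy.spatial.transform import Rotation as Ro
def plan(p,yaw=None):
    """row values to reach p with TCP pointing down, tool x axis at yaw (deg, world)"""
    s=read_state(); R=np.array(s['tcp_rot']); d=R.T@(np.array(p)-s['position'])/.3
    y0=np.degrees(np.arctan2(R[1,0],R[0,0])); y=y0 if yaw is None else yaw
    c,sn=np.cos(np.radians(y)),np.sin(np.radians(y))
    G=np.array([[c,sn,0],[sn,-c,0],[0,0,-1.]])
    r=Ro.from_matrix(R.T@G).as_rotvec(degrees=True)/45
    print('pos',np.round(s['position'],4),'yaw',round(y0,1),'row',d.round(4).tolist(),r.round(3).tolist())
E
python3 - <<'E'
from h import *
a=load('top0');b=load('scene0')
print('foot',ray(a,271.5,207.2,.006),'flange',ray(b,298,236,.07),'handletop',ray(a,237+187*.184,170+122*.184,.13),ray(b,299,210,.13))
print('coil',ray(a,167,211.5,.042),'ptr',ray(a,156.8,207.9,.044))
c=capture('wrist');print(np.array(c['T_tool_cam']).round(3),c['vertical_fov'])
plan([.5,.03,.25],yaw=156)
E
```

```text
foot [0.50650662 0.01407317 0.006     ] flange [0.51339829 0.00665402 0.07      ] handletop [0.50876799 0.01245255 0.13      ] [0.51043205 0.01118788 0.13      ]
coil [0.50951824 0.22487977 0.042     ] ptr [0.51836024 0.24459506 0.044     ]
[[-0.    -0.965 -0.262  0.07 ]
 [ 1.    -0.001  0.001  0.   ]
 [-0.001 -0.262  0.965 -0.178]
 [ 0.     0.     0.     1.   ]] 66.7535223154979
pos [0.2549 0.57   0.2071] yaw 155.9 row [-1.4808, -1.3095, -0.1413] [-0.002, -0.0, -0.002]
```

Request:
{"op": "step_arm", "data": {"steps": [[-0.75,-0.67,-0.24,0,0,0,-1],[-0.75,-0.67,-0.24,0,0,0,-1],[-0.75,-0.67,-0.24,0,0,0,-1],[-0.75,-0.67,-0.24,0,0,0,-1],[-0.75,-0.67,-0.24,0,0,0,-1],[-0.75,-0.67,-0.24,0,0,0,-1],[-0.75,-0.67,-0.24,0,0,0,-1],[-0.75,-0.67,-0.24,0,0,0,-1]]}}

```text
time_s: 0.82
position: [0.3802, 0.2916, 0.2809]
tcp_rot: [[-0.912, 0.411, 0.002], [0.411, 0.912, -0.001], [-0.002, -0.0, -1.0]]
force: [-0.1, 0.3, 0.3]
opening: 1.001
grasp_force: 0.0
```

```bash
python3 - <<'E'
from h import *
plan([.509,.0125,.28],yaw=175);print(read_state()['time_s'],read_state()['joint_positions'])
E
```

```text
pos [0.3802 0.2916 0.2809] yaw 155.7 row [-0.7738, -0.6718, 0.005] [-0.001, 0.003, -0.428]
0.8167 [ 24.17266591  13.69097891  96.87538638  -0.1202225   69.35521798
 -41.52306825]
```

Request:
{"op": "step_arm", "data": {"steps": [[-0.775,-0.672,0.005,0,0,-0.43,-1],[-0.775,-0.672,0.005,0,0,-0.43,-1],[-0.775,-0.672,0.005,0,0,-0.43,-1],[-0.775,-0.672,0.005,0,0,-0.43,-1],[-0.775,-0.672,0.005,0,0,-0.43,-1],[-0.775,-0.672,0.005,0,0,-0.43,-1],[-0.775,-0.672,0.005,0,0,-0.43,-1],[-0.775,-0.672,0.005,0,0,-0.43,-1]]}}

```text
time_s: 1.48
position: [0.5092, 0.0133, 0.2783]
tcp_rot: [[-0.996, 0.084, 0.0], [0.084, 0.996, -0.001], [-0.0, -0.001, -1.0]]
force: [1.0, 0.6, -0.9]
opening: 0.996
grasp_force: 0.0
```

Request:
{"op": "step_arm", "data": {"steps": [[0,0,0,0,0,0,-1],[0,0,0,0,0,0,-1]]}}

```text
time_s: 1.65
position: [0.5088, 0.0144, 0.2779]
tcp_rot: [[-0.996, 0.087, -0.001], [0.087, 0.996, 0.0], [0.001, 0.0, -1.0]]
force: [-0.3, 0.4, -0.2]
opening: 1.002
grasp_force: 0.0
```

```bash
python3 - <<'E'
from h import *
c=snap('wrist','w1'); plan([.509,.0125,.28],yaw=175)
h=cv2.cvtColor(c['image'],cv2.COLOR_RGB2HSV); m=cv2.inRange(h,(3,180,60),(17,255,255))
cs=max(cv2.findContours(m,0,2)[0],key=cv2.contourArea);print(cv2.boundingRect(cs),cv2.contourArea(cs))
print(proj(c,[.509,.0125,.13]))
E
```

```text
pos [0.5079 0.0158 0.2778] yaw 175.1 row [-0.0046, -0.0106, -0.0073] [0.001, -0.002, 0.003]
(257, 163, 41, 39) 1229.5
[276.04807577 191.17137337]
```

View pics/w1.png

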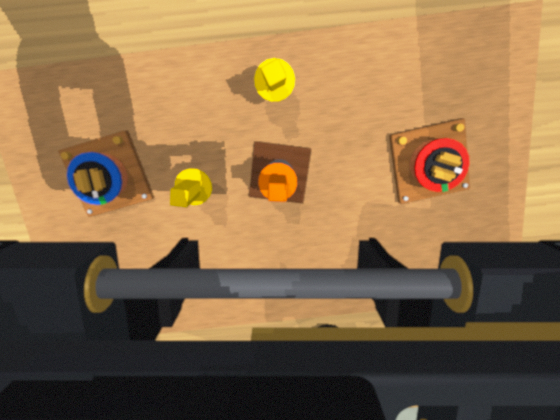

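The wrist view shows the orange handle top near (278,190), close to the predicted (276,191). The two yellow tools are at (190,188) and (275,80), and the red coil is at (442,164).

```bash
python3 - <<'E'
from h import *
c=load('w1'); im=c['image']
cv2.imwrite('pics/crop1.png',cv2.resize(im[135:235,225:335,::-1],(770,580),interpolation=cv2.INTER_CUBIC))
np.set_printoptions(linewidth=250);print(im[165:203:2,255:300:2,1]);print(im[165:203:2,255:300:2,0])
E
```

```text
[[ 54  54  52  50  53  52  95 127 141 143 145 144 146 144 143 135 119  96  80  75  72  73  75]
 [ 52  54  52  54  62 109 137 143 145 145 142 143 144 144 144 146 145 129  97  80  77  76  76]
 [ 49  52  51  60 112 137 141 141 142 143 143 145 146 142 145 141 146 144 129  91  78  75  81]
 [ 47  47  49  95 136 142 141 141 139 143 139 143 141 142 143 145 144 145 143 126  82  78  77]
 [ 48  48  58  98 119 134 134 135 124 111 112 123 137 137 139 140 144 142 145 143 102  76  75]
 [ 51  50  75  93  96  99  99  94  79  76  77  84  87  89  93 112 141 143 144 145 121  69  67]
 [ 53  54  84  94  93  94  92  85  77  74  77  76  78  76  75  94 138 143 145 146 136  83  64]
 [ 50  57  89  93  92  92  95  81  75  75  78  76  76  77  76  86 129 142 144 146 139  88  67]
 [ 52  54  87  94  93  95  91  78  75  77  80  78  76  75  77  82 125 142 144 145 139  89  77]
 [ 50  56  89  97  94  94  95 104 112 112 107 107 105 103  99  91 118 136 143 145 139  95  77]
 [ 47  54  85  94  94  94  94 121 140 139 142 139 141 141 134 115 120 135 144 143 139  87  72]
 [ 54  56  75  95  92  94  92 123 142 142 143 142 143 1
[... 1811 characters left out ...]
1 239 239 247 251 251 237 129 114]
 [122 100 137 205 211 210 203 239 250 251 250 251 251 251 251 241 235 245 250 250 214 109 106]
 [130 126 138 230 249 249 241 242 250 250 251 251 251 251 251 249 235 242 247 245 151 105 106]
 [127 128 127 162 244 250 242 241 250 250 251 250 251 251 251 249 235 242 243 194 114 111 109]
 [122 123 126 129 191 245 241 242 250 250 250 250 251 251 251 250 238 238 193 121 112 112 114]
 [142 145 137 128 130 170 216 242 249 250 250 250 250 251 251 248 221 176 122 114 113 115 113]
 [207 208 204 195 196 191 191 242 249 248 249 249 250 250 245 244 153 113 112 113 112 113 114]
 [218 217 218 216 220 219 215 221 216 218 220 223 226 232 226 217 146 128 123 120 112 110 111]]
```

View pics/crop1.png

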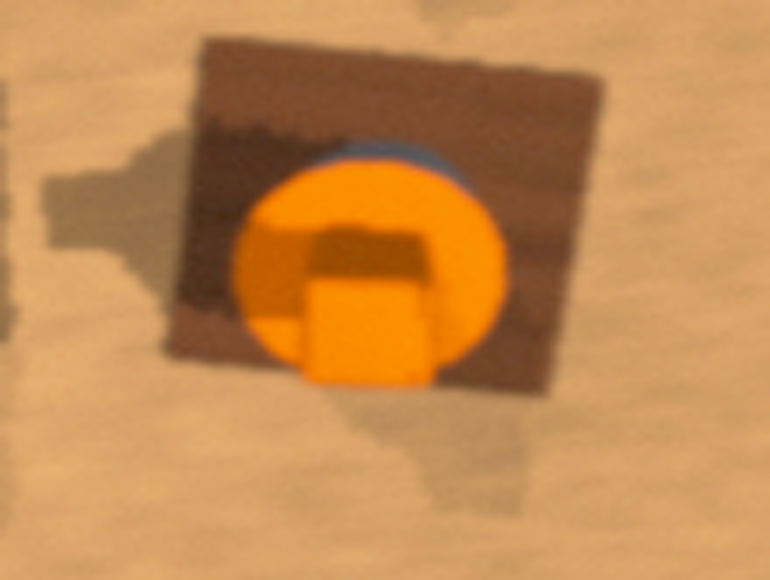

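Enlarged, the handle top is centred at about (277.9,192.4) and its sides line up with the image axes to 1–2°, so the gripper yaw of 175° is good.

```bash
python3 - <<'E'
from h import *
c=load('w1'); p=ray(c,277.9,192.4,.13); print(p)
plan([p[0],p[1],.116],yaw=175)
for _ in range(3): print(read_state()['position'])
E
```

```text
[0.51047567 0.01431084 0.13      ]
pos [0.5079 0.0158 0.2778] yaw 175.1 row [-0.0099, -0.0046, 0.5394] [0.001, -0.002, 0.003]
[0.50790492 0.01579637 0.27782509]
[0.50790492 0.01579637 0.27782509]
[0.50790492 0.01579637 0.27782509]
```

Request:
{"op": "step_arm", "data": {"steps": [[-0.004,0,0.54,0,0,0,-1],[-0.004,0,0.54,0,0,0,-1],[-0.004,0,0.54,0,0,0,-1],[-0.004,0,0.54,0,0,0,-1],[-0.004,0,0.54,0,0,0,-1],[-0.004,0,0.54,0,0,0,-1],[-0.004,0,0.54,0,0,0,1],[-0.004,0,0.54,0,0,0,1]]}}

```text
time_s: 2.37
position: [0.5116, 0.0163, 0.1191]
tcp_rot: [[-0.997, 0.082, 0.006], [0.082, 0.997, -0.001], [-0.006, -0.001, -1.0]]
force: [0.4, -0.6, 0.1]
opening: 0.919
grasp_force: 0.0
```

Request:
{"op": "step_arm", "data": {"steps": [[0,0,0,0,0,0,1],[0,0,0,0,0,0,1],[0,0,0,0,0,0,1],[0,0,0,0,0,0,1],[0,0,0,0,0,0,1],[0,0,0,0,0,0,1],[0,0,0,0,0,0,1]]}}

```text
time_s: 2.95
position: [0.5095, 0.016, 0.1163]
tcp_rot: [[-0.997, 0.083, -0.0], [0.083, 0.997, 0.0], [0.0, -0.0, -1.0]]
force: [0.7, -0.5, -0.3]
opening: 0.401
grasp_force: 0.0
```

Request:
{"op": "step_arm", "data": {"steps": [[0,0,0,0,0,0,1],[0,0,0,0,0,0,1],[0,0,0,0,0,0,1],[0,0,0,0,0,0,1],[0,0,0,0,0,0,1]]}}

```text
time_s: 3.37
position: [0.5096, 0.016, 0.1163]
tcp_rot: [[-0.997, 0.083, -0.0], [0.083, 0.997, 0.0], [0.0, 0.0, -1.0]]
force: [-0.5, -0.4, -0.4]
opening: 0.044
grasp_force: 0.0
```

```bash
python3 - <<'E'
from h import *
s=read_state();print(s['opening'],s['grasp_force'],s['position'])
E
```

```text
0.044425061036107 0.0 [0.5095861  0.01599976 0.11628716]
```

The jaws closed past the 20 mm handle with no grip force, so I need to look.

```bash
python3 - <<'E'
from h import *
c=snap('wrist','w2');d=snap('scene','s2');e=snap('top','t2')
cv2.imwrite('pics/v2.png',np.hstack([cv2.resize(c['image'][100:300,180:380],(400,400)),cv2.resize(d['image'][120:320,200:400],(400,400))])[:,:,::-1])
print(proj(d,[.5096,.016,.11]))
E
```

```text
[300.26639879 215.27589303]
```

View pics/v2.png

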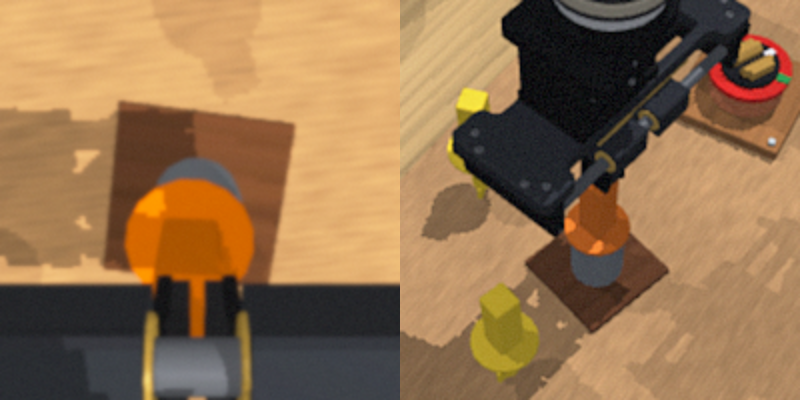

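```bash
python3 - <<'E'
from h import *
c=load('w2');d=load('s2')
cv2.imwrite('pics/v3.png',np.hstack([cv2.resize(c['image'][190:290,230:330],(400,600),interpolation=cv2.INTER_CUBIC)[100:500],cv2.resize(d['image'][170:270,250:350],(400,400),interpolation=cv2.INTER_CUBIC)])[:,:,::-1])
for p in([.5095,.016,.091],[.5095,.016,.116],[.51,.014,.13],[.51,.014,.07]):print(p,proj(c,p),proj(d,p))
E
```

```text
[0.5095, 0.016, 0.091] [278.00934307 229.12351823] [299.91664047 222.48464341]
[0.5095, 0.016, 0.116] [278.05466959 242.8313707 ] [300.30233864 212.88533712]
[0.51, 0.014, 0.13] [274.56709413 253.25826202] [299.96198671 208.43959286]
[0.51, 0.014, 0.07] [275.32814842 220.65182043] [299.07906917 231.26857458]
```

View pics/v3.png

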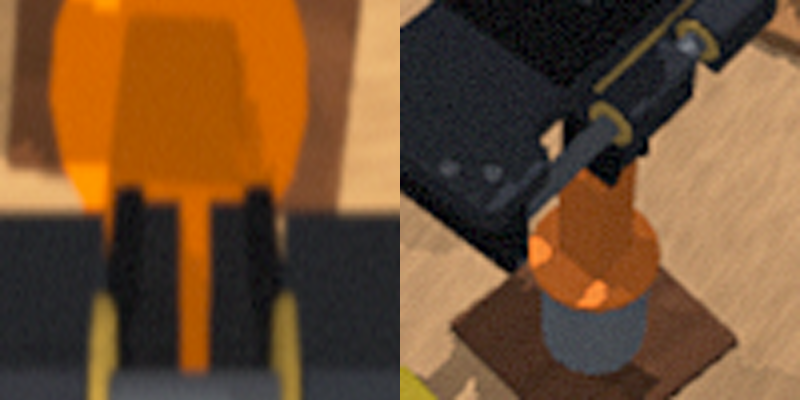

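The fingers closed just above the handle top. In both wrist views the fingertips show at about row 238, which puts them about 40 mm higher than the stated 25 mm ahead of the TCP. I'll reopen, go down another 33 mm and close again, using the opening reading as the check: 0.23 means the handle is held.

Request:
{"op": "step_arm", "data": {"steps": [[0,0,0,0,0,0,-0.2],[0,0,0,0,0,0,-0.2],[0,0,0,0,0,0,-0.2],[0,0,0,0,0,0,-0.2],[0,0,0,0,0,0,-0.2],[0,0,0,0,0,0,-0.2],[0,0,0,0,0,0,-0.2],[0,0,0,0,0,0,-0.2]]}}

```text
time_s: 4.18
position: [0.5096, 0.016, 0.1164]
tcp_rot: [[-0.997, 0.083, 0.0], [0.083, 0.997, -0.0], [-0.0, -0.0, -1.0]]
force: [0.1, 0.2, 1.0]
opening: 0.525
grasp_force: 0.0
```

Request:
{"op": "step_arm", "data": {"steps": [[0,0,0.05,0,0,0,-0.2],[0,0,0.11,0,0,0,-0.2],[0,0,0.11,0,0,0,-0.2]]}}

```text
time_s: 4.43
position: [0.5077, 0.0163, 0.0812]
tcp_rot: [[-0.997, 0.083, -0.005], [0.083, 0.997, 0.001], [0.005, 0.001, -1.0]]
force: [-0.7, -0.3, -0.8]
opening: 0.594
grasp_force: 0.0
```

Request:
{"op": "step_arm", "data": {"steps": [[0,0,0,0,0,0,1],[0,0,0,0,0,0,1],[0,0,0,0,0,0,1],[0,0,0,0,0,0,1],[0,0,0,0,0,0,1],[0,0,0,0,0,0,1],[0,0,0,0,0,0,1],[0,0,0,0,0,0,1]]}}

```text
time_s: 5.1
position: [0.51, 0.0159, 0.0838]
tcp_rot: [[-0.997, 0.083, 0.001], [0.083, 0.997, -0.0], [-0.001, -0.0, -1.0]]
force: [-0.2, -0.8, 3.7]
opening: 0.227
grasp_force: 30.0
```

The handle is held: opening 0.227, grip force 30 N. Now lift it out.

Request:
{"op": "step_arm", "data": {"steps": [[0,0,-0.05,0,0,0,1],[0,0,-0.15,0,0,0,1],[0,0,-0.27,0,0,0,1],[0,0,-0.4,0,0,0,1],[0,0,-0.4,0,0,0,1],[0,0,-0.4,0,0,0,1]]}}

```text
time_s: 5.6
position: [0.5111, 0.0158, 0.2056]
tcp_rot: [[-0.997, 0.083, 0.006], [0.083, 0.997, -0.001], [-0.006, -0.0, -1.0]]
force: [0.0, 0.5, -1.4]
opening: 0.226
grasp_force: 30.0
```

```bash
python3 - <<'E'
from h import *
d=snap('scene','s4');c=snap('wrist','w4');s=read_state()
print(s['position'],s['opening'],s['grasp_force'],s['time_s'])
q=proj(d,[.51,.014,.19]);q0=proj(d,[.51,.014,.13]);print('flange,blade end pred',q,q0)
u,v=q0.astype(int)
w=cv2.resize(c['image'][100:290,180:370],(380,380),interpolation=cv2.INTER_CUBIC)
cv2.imwrite('pics/v4.png',np.hstack([cv2.resize(d['image'][v-50:v+30,u-40:u+40],(380,380),interpolation=cv2.INTER_CUBIC),w])[:,:,::-1])
print(u-40,v-50)
E
```

```text
[0.50849643 0.0162523  0.20255724] 0.22923195892704107 29.99972681282088 5.7
flange,blade end pred [300.97959548 182.12799403] [299.96198671 208.43959286]
259 158
```

View pics/v4.png

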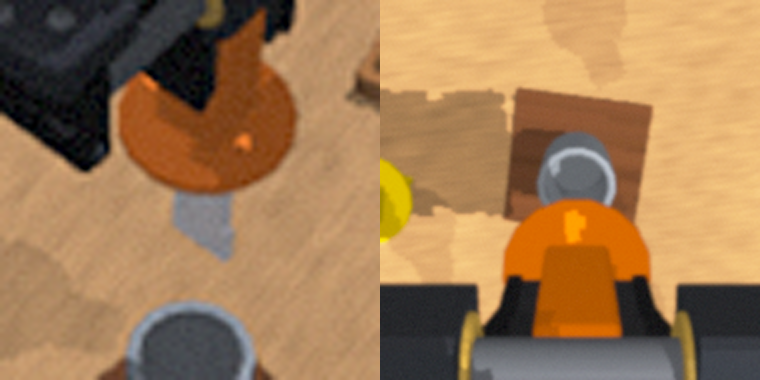

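The left crop shows the lifted blade with its broad face along world x, so the blade runs along the gripper's x axis (world −5°). The right crop shows the stand's bore free. Now go to the coil, turning towards the slot direction of about 66°.

Request:
{"op": "step_arm", "data": {"steps": [[0.058,0.694,0,0,0,-0.95,1],[0.058,0.694,0,0,0,-0.95,1],[0.058,0.694,0,0,0,-0.95,1],[0.058,0.694,0,0,0,-0.95,1],[0.058,0.694,0,0,0,-0.95,1],[0.058,0.694,0,0,0,-0.95,1],[0.058,0.694,0,0,0,-0.95,1],[0.058,0.694,0,0,0,-0.95,1]]}}

```text
time_s: 6.37
position: [0.5079, 0.2248, 0.2012]
tcp_rot: [[-0.789, -0.614, -0.005], [-0.614, 0.789, -0.002], [0.005, 0.002, -1.0]]
force: [1.1, 0.1, -0.3]
opening: 0.226
grasp_force: 30.0
```

Request:
{"op": "step_arm", "data": {"steps": [[0,0,0,0,0,-0.63,1],[0,0,0,0,0,-0.63,1],[0,0,0,0,0,-0.63,1],[0,0,0,0,0,-0.63,1],[0,0,0,0,0,-0.63,1],[0,0,0,0,0,-0.63,1]]}}

```text
time_s: 6.87
position: [0.5092, 0.2234, 0.2026]
tcp_rot: [[-0.408, -0.913, -0.002], [-0.913, 0.408, -0.001], [0.001, 0.002, -1.0]]
force: [-0.1, 0.7, -0.2]
opening: 0.227
grasp_force: 30.0
```

```bash
python3 - <<'E'
from h import *
c=snap('wrist','w5');d=snap('scene','s5');s=read_state()
plan([.5095,.225,.2026],246); print(s['joint_positions'][5],s['time_s'])
p=proj(c,[.5095,.225,.042]);print('coil pred',p)
cv2.imwrite('pics/v5.png',np.hstack([cv2.resize(c['image'][110:290,190:370],(400,400),interpolation=cv2.INTER_CUBIC),cv2.resize(d['image'][90:190,320:420],(400,400),interpolation=cv2.INTER_CUBIC)])[:,:,::-1])
E
```

```text
pos [0.5094 0.2239 0.2029] yaw -113.9 row [-0.0035, 0.0011, 0.001] [0.001, -0.001, 0.001]
-143.8264946365602 6.9667
coil pred [279.5360435  190.58600719]
```

View pics/v5.png

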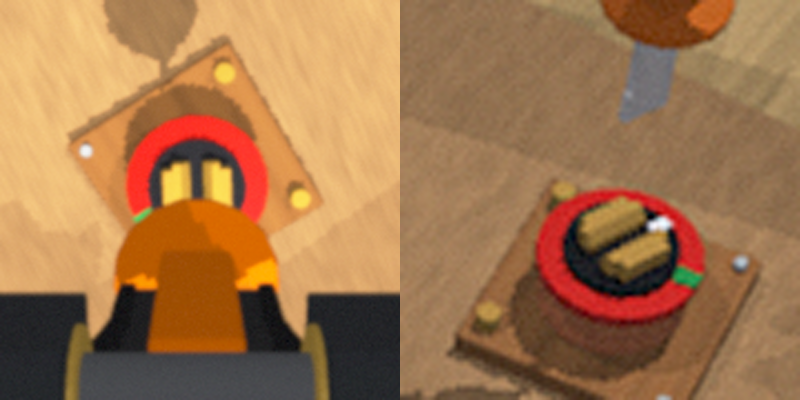

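The left crop (wrist) shows the slot running vertically between the brass halves at about crop column 197, in line with the flange. In the right crop (scene) the blade hangs above the red coil.

```bash
python3 - <<'E'
from h import *
c=load('w5');d=load('s5');a=load('top0')
A,B=ray(d,375.5,120.5,.129),ray(d,387,115.75,.129);print('blade',A,B,(A+B)/2,np.degrees(np.arctan2(*(B-A)[1::-1])))
def brass(c,box,z):
    x0,y0,x1,y1=box;h=cv2.cvtColor(c['image'],cv2.COLOR_RGB2HSV)[y0:y1,x0:x1]
    m=cv2.inRange(h,(17,90,70),(30,255,255)); k,l,st,ce=cv2.connectedComponentsWithStats(m)
    out=[]
    for i in range(1,k):
        if st[i,4]>25:
            pts=np.argwhere(l==i)[:,::-1]+[x0,y0]; W=np.array([ray(c,*p,z)[:2] for p in pts]);m0=W.mean(0);ev,V=np.linalg.eigh(np.cov((W-m0).T))
            print(st[i].tolist(),m0.round(4),'len',np.sqrt(12*ev).round(4),'dir',np.degrees(np.arctan2(V[1,1],V[0,1])).round(1));out.append(m0)
    if len(out)==2:
        q=out[1]-out[0];print('mid',np.mean(out,0),'normal-90',np.degrees(np.arctan2(q[1],q[0]))-90)
for nm,c_,b in(('w',c,(258,165,300,205)),('top',a,(150,195,184,228)),('scene',d,(355,135,398,170))):print(nm);brass(c_,b,.055)
E
```

```text
blade [0.50819339 0.21108871 0.129     ] [0.51714427 0.22966657 0.129     ] [0.51266883 0.22037764 0.129     ] 64.27506271906799
w
[4, 17, 15, 21, 251] [0.519  0.2189] len [0.014  0.0196] dir 50.6
[22, 16, 15, 22, 258] [0.5012 0.2266] len [0.0136 0.0208] dir 82.9
mid [0.51013282 0.22276168] normal-90 66.41946547773279
top
[9, 6, 15, 10, 98] [0.5194 0.2233] len [0.014  0.0283] dir 68.0
[7, 15, 14, 9, 88] [0.5016 0.2301] len [0.0129 0.027 ] dir 70.2
mid [0.51048575 0.22667032] normal-90 69.155371468835
scene
[2, 0, 7, 7, 27] [0.48   0.2284] len [0.0079 0.0134] dir 89.1
[10, 5, 17, 13, 140] [0.5047 0.2257] len [0.0166 0.0292] dir 72.2
[15, 13, 18, 12, 136] [0.5226 0.2178] len [0.0151 0.0296] dir 69.7
```

Request:
{"op": "step_arm", "data": {"steps": [[-0.004,0,0,0,0,-0.033,1],[-0.004,0,0.08,0,0,-0.033,1],[-0.004,0,0.16,0,0,-0.033,1],[-0.004,0,0.22,0,0,-0.033,1],[-0.004,0,0.24,0,0,-0.033,1],[-0.004,0,0.26,0,0,-0.033,1],[-0.004,0,0.26,0,0,-0.033,1]]}}

```text
time_s: 7.55
position: [0.5098, 0.226, 0.1247]
tcp_rot: [[-0.378, -0.926, -0.001], [-0.926, 0.378, -0.0], [0.001, 0.001, -1.0]]
force: [-0.7, -2.0, 0.5]
opening: 0.227
grasp_force: 30.0
```

```bash
python3 - <<'E'
from h import *
s=read_state();print(s['position'],s['force'],s['moment'],s['grasp_force'])
E
```

```text
[0.50980895 0.22598027 0.12470687] [-0.66676028 -2.02928967  0.47597851] [0.1083699  0.09913172 0.0104854 ] 29.99989165691659
```

Request:
{"op": "step_arm", "data": {"steps": [[0,0,0.006,0,0,0,1],[0,0,0.012,0,0,0,1],[0,0,0.016,0,0,0,1],[0,0,0.016,0,0,0,1],[0,0,0.016,0,0,0,1]]}}

```text
time_s: 7.97
position: [0.5103, 0.2261, 0.121]
tcp_rot: [[-0.377, -0.926, 0.001], [-0.926, 0.377, 0.0], [-0.0, -0.001, -1.0]]
force: [-0.3, 0.2, -0.4]
opening: 0.231
grasp_force: 30.0
```

```bash
python3 - <<'E'
from h import *
s=read_state();print(s['position'],s['force'],s['moment'],s['grasp_force'])
d=snap('scene','s6');cv2.imwrite('pics/v6.png',cv2.resize(d['image'][75:185,310:430],(780,600),interpolation=cv2.INTER_CUBIC)[:,:,::-1])
E
```

```text
[0.51026995 0.22610447 0.12099278] [-0.27107114  0.23209578 -0.43765685] [ 0.09202152  0.04610872 -0.03637523] 29.99989215284586
```

View pics/v6.png

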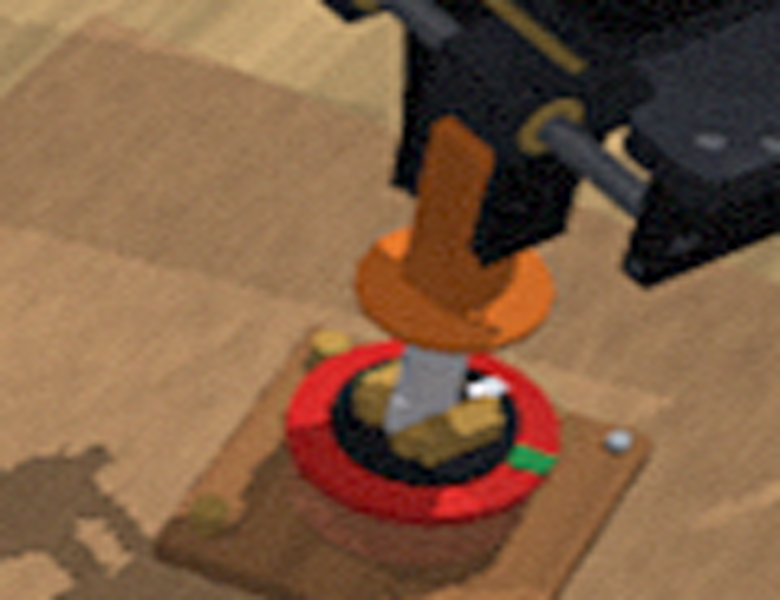

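The picture shows the blade between the brass halves, down in the slot, with the pointer still at its start. I'll press gently until it touches the floor.

Request:
{"op": "step_arm", "data": {"steps": [[0,0,0.006,0,0,0,1],[0,0,0.009,0,0,0,1],[0,0,0.009,0,0,0,1],[0,0,0.009,0,0,0,1]]}}

```text
time_s: 8.35
position: [0.5107, 0.2262, 0.1196]
tcp_rot: [[-0.377, -0.926, 0.002], [-0.926, 0.377, 0.0], [-0.001, -0.002, -1.0]]
force: [-1.7, -0.5, 9.6]
opening: 0.225
grasp_force: 30.0
```

Floor contact at 9.6 N, so it is seated. Now turn clockwise (+ about tool z), about 64° in total.

Request:
{"op": "step_arm", "data": {"steps": [[0,0,0,0,0,0.1,1],[0,0,0,0,0,0.22,1],[0,0,0,0,0,0.34,1],[0,0,0,0,0,0.46,1],[0,0,0,0,0,0.58,1],[0,0,0,0,0,0.7,1],[0,0,0,0,0,0.8,1],[0,0,0,0,0,0.8,1]]}}

```text
time_s: 9.02
position: [0.5104, 0.2264, 0.1196]
tcp_rot: [[-0.851, -0.525, 0.001], [-0.525, 0.851, 0.001], [-0.002, -0.0, -1.0]]
force: [-1.9, -0.9, 9.8]
opening: 0.229
grasp_force: 30.0
```

Request:
{"op": "step_arm", "data": {"steps": [[0,0,0,0,0,0.1,1],[0,0,0,0,0,0.2,1],[0,0,0,0,0,0.3,1],[0,0,0,0,0,0.4,1],[0,0,0,0,0,0.5,1],[0,0,0,0,0,0.58,1],[0,0,0,0,0,0.6,1],[0,0,0,0,0,0.6,1]]}}

```text
time_s: 9.68
position: [0.51, 0.2266, 0.1196]
tcp_rot: [[-0.997, -0.083, 0.001], [-0.083, 0.997, 0.001], [-0.001, 0.001, -1.0]]
force: [-2.2, 0.4, 9.9]
opening: 0.226
grasp_force: 30.0
```

```bash
python3 - <<'E'
from h import *
s=read_state();print(s['position'],s['force'],s['moment'],s['grasp_force'],s['time_s'])
d=snap('scene','s7');im=d['image'];h=cv2.cvtColor(im,cv2.COLOR_RGB2HSV)
o=ray(load('scene0'),374.5,154,.042);print('c',o)
def cen(m,z):
    m[:125]=0;m[190:]=0;m[:,:345]=0;m[:,410:]=0
    k,l,st,ce=cv2.connectedComponentsWithStats(m)
    for i in range(1,k):
        if st[i,4]>4: p=ray(d,*ce[i],z);print(st[i].tolist(),ce[i].round(1),p.round(4))
print('green');cen(cv2.inRange(h,(50,100,60),(90,255,255)),.042)
print('white');cen(cv2.inRange(h,(0,0,170),(180,60,255)),.045)
E
```

```text
[0.51002897 0.22663855 0.11961267] [-2.21960783  0.41303444  9.87327374] [ 2.19973336e-01  7.05730497e-01 -5.76586518e-04] 30.00197866698727 9.6833
c [0.51348139 0.2227626  0.042     ]
green
[388, 157, 7, 5, 22] [390.9 158.9] [0.5404 0.23   0.042 ]
white
[386, 155, 3, 3, 6] [387.2 155.8] [0.5331 0.2295 0.045 ]
[404, 154, 3, 3, 7] [405.  154.7] [0.5554 0.2488 0.045 ]
```

The white pointer is about 3° short of the green mark as seen from the screw axis, inside the 15° allowed. Withdraw the tool straight up.

Request:
{"op": "step_arm", "data": {"steps": [[0,0,-0.03,0,0,0,1],[0,0,-0.08,0,0,0,1],[0,0,-0.16,0,0,0,1],[0,0,-0.28,0,0,0,1],[0,0,-0.28,0,0,0,1],[0,0,-0.28,0,0,0,1]]}}

```text
time_s: 10.23
position: [0.5118, 0.2264, 0.2043]
tcp_rot: [[-0.996, -0.084, 0.006], [-0.084, 0.996, 0.001], [-0.006, 0.001, -1.0]]
force: [0.5, 0.0, -0.7]
opening: 0.225
grasp_force: 30.0
```

```bash
python3 - <<'E'
from h import *
plan([.5096,.016,.2036],175.2)
E
```

```text
pos [0.5118 0.2264 0.2043] yaw -175.2 row [0.0664, -0.6982, 0.0017] [0.001, 0.008, 0.214]
```

Request:
{"op": "step_arm", "data": {"steps": [[0.062,-0.699,0,0,0,0.214,1],[0.062,-0.699,0,0,0,0.214,1],[0.062,-0.699,0,0,0,0.214,1],[0.062,-0.699,0,0,0,0.214,1],[0.062,-0.699,0,0,0,0.214,1],[0.062,-0.699,0,0,0,0.214,1],[0.062,-0.699,0,0,0,0.214,1],[0.062,-0.699,0,0,0,0.214,1]]}}

```text
time_s: 10.9
position: [0.5082, 0.0157, 0.2009]
tcp_rot: [[-0.996, 0.085, -0.002], [0.085, 0.996, 0.001], [0.002, 0.001, -1.0]]
force: [-0.0, -0.6, -0.8]
opening: 0.225
grasp_force: 30.0
```

Request:
{"op": "step_arm", "data": {"steps": [[0,0,0,0,0,0,1],[0,0,0,0,0,0,1],[0,0,0,0,0,0,1]]}}

```text
time_s: 11.15
position: [0.5089, 0.017, 0.2017]
tcp_rot: [[-0.997, 0.081, -0.0], [0.081, 0.997, 0.0], [0.0, 0.0, -1.0]]
force: [1.1, 0.7, -1.0]
opening: 0.229
grasp_force: 30.0
```

```bash
python3 - <<'E'
from h import *
plan([.5096,.016,.0845],175.2)
d=snap('scene','s8');h=cv2.cvtColor(d['image'],cv2.COLOR_RGB2HSV)
for nm,f in(('now','s8'),('lift','s4')):
    c=load(f);h=cv2.cvtColor(c['image'],cv2.COLOR_RGB2HSV);m=cv2.inRange(h,(3,180,60),(16,255,255));m[:120]=0;m[230:]=0;m[:,:260]=0;m[:,340:]=0
    x=max(cv2.findContours(m,0,2)[0],key=cv2.contourArea);print(nm,cv2.boundingRect(x),cv2.contourArea(x))
h=cv2.cvtColor(d['image'],cv2.COLOR_RGB2HSV)
for nm,m,z in(('green',cv2.inRange(h,(50,100,60),(90,255,255)),.042),('white',cv2.inRange(h,(0,0,170),(180,60,255)),.045)):
    m[:125]=0;m[190:]=0;m[:,:345]=0;m[:,400:]=0
    k,l,st,ce=cv2.connectedComponentsWithStats(m)
    for i in range(1,k):
        if st[i,4]>4: print(nm,st[i,4],ray(d,*ce[i],z).round(4))
E
```

```text
pos [0.5089 0.017  0.2017] yaw 175.3 row [-0.0029, -0.0033, 0.3906] [0.0, -0.001, 0.003]
now (283, 162, 37, 37) 718.0
lift (284, 160, 37, 38) 738.0
green 21 [0.5405 0.2298 0.042 ]
white 17 [0.5304 0.2294 0.045 ]
```

```bash
python3 - <<'E'
from h import *
t=snap('top','t8')
for nm,c,b in(('top',t,(150,195,184,228)),('top0',load('top0'),(150,195,184,228)),('scene',load('s8'),(355,135,398,170)),('s5',load('s5'),(355,135,398,170))):
    x0,y0,x1,y1=b;h=cv2.cvtColor(c['image'],cv2.COLOR_RGB2HSV)[y0:y1,x0:x1]
    for n2,m,z in(('brass',cv2.inRange(h,(17,90,60),(30,255,255)),.055),('white',cv2.inRange(h,(0,0,140),(180,60,255)),.045),('green',cv2.inRange(h,(50,100,60),(90,255,255)),.042)):
        k,l,st,ce=cv2.connectedComponentsWithStats(m)
        for i in range(1,k):
            if st[i,4]<(25 if n2=='brass' else 4): continue
            W=np.array([ray(c,*(p[::-1]+[x0,y0]),z)[:2] for p in np.argwhere(l==i)]);ev,V=np.linalg.eigh(np.cov(W.T))
            print(nm,n2,st[i,4],W.mean(0).round(4),'dir',np.degrees(np.arctan2(V[1,1],V[0,1])).round(1) if n2=='brass' else '')
E
```

```text
top brass 103 [0.5114 0.2167] dir -173.6
top brass 112 [0.5092 0.2357] dir -171.4
top white 12 [0.5314 0.2294] dir 
top green 12 [0.5413 0.2314] dir 
top0 brass 104 [0.5193 0.2231] dir 68.1
top0 brass 95 [0.5018 0.2302] dir 71.2
top0 white 7 [0.5189 0.2454] dir 
top0 green 14 [0.5405 0.2313] dir 
scene brass 27 [0.48   0.2284] dir 89.1
scene brass 297 [0.5135 0.2214] dir 99.4
scene white 22 [0.5305 0.2294] dir 
scene green 21 [0.5405 0.2298] dir 
s5 brass 27 [0.48   0.2284] dir 89.1
s5 brass 145 [0.5047 0.2253] dir 72.8
s5 brass 137 [0.5225 0.2177] dir 69.1
s5 white 18 [0.5183 0.2453] dir 
s5 green 22 [0.5407 0.23  ] dir
```

Request:
{"op": "step_arm", "data": {"steps": [[-0.003,-0.003,0.08,0,0,0,1],[-0.003,-0.003,0.16,0,0,0,1],[-0.003,-0.003,0.24,0,0,0,1],[-0.003,-0.003,0.3,0,0,0,1],[-0.003,-0.003,0.35,0,0,0,1],[-0.003,-0.003,0.37,0,0,0,1],[-0.003,-0.003,0.37,0,0,0,1],[-0.003,-0.003,0.37,0,0,0,1]]}}

```text
time_s: 11.92
position: [0.5102, 0.0148, 0.0911]
tcp_rot: [[-0.997, 0.083, 0.0], [0.083, 0.997, -0.0], [-0.0, -0.0, -1.0]]
force: [0.4, -0.7, -0.8]
opening: 0.225
grasp_force: 30.0
```

The slot now points about 7° and the green mark about 9–10°, so the screw is right. The tool went into the stand freely; lower the last few millimetres.

Request:
{"op": "step_arm", "data": {"steps": [[0,0,0.012,0,0,0,1],[0,0,0.022,0,0,0,1],[0,0,0.022,0,0,0,1],[0,0,0.022,0,0,0,1]]}}

```text
time_s: 12.25
position: [0.5101, 0.0145, 0.0846]
tcp_rot: [[-0.996, 0.084, 0.001], [0.084, 0.996, -0.0], [-0.001, -0.0, -1.0]]
force: [-0.2, -0.1, -0.1]
opening: 0.228
grasp_force: 30.0
```

Request:
{"op": "step_arm", "data": {"steps": [[0,0,0.006,0,0,0,1],[0,0,0.006,0,0,0,1],[0,0,0.006,0,0,0,1]]}}

```text
time_s: 12.5
position: [0.5104, 0.0144, 0.0837]
tcp_rot: [[-0.996, 0.084, 0.001], [0.084, 0.996, -0.0], [-0.001, -0.0, -1.0]]
force: [-1.9, -0.6, 8.1]
opening: 0.227
grasp_force: 30.0
```

The flange is on the rim (8 N). Release, let it settle and rise.

Request:
{"op": "step_arm", "data": {"steps": [[0,0,-0.005,0,0,0,-0.3],[0,0,-0.005,0,0,0,-0.3],[0,0,-0.005,0,0,0,-0.3],[0,0,-0.005,0,0,0,-0.3],[0,0,-0.005,0,0,0,-0.3],[0,0,-0.005,0,0,0,-0.3],[0,0,-0.005,0,0,0,-0.3],[0,0,-0.005,0,0,0,-0.3]]}}

```text
time_s: 13.17
position: [0.5099, 0.0145, 0.0838]
tcp_rot: [[-0.996, 0.084, -0.0], [0.084, 0.996, 0.0], [0.0, -0.0, -1.0]]
force: [-0.0, -0.9, -0.9]
opening: 0.639
grasp_force: 0.0
```

Request:
{"op": "step_arm", "data": {"steps": [[0,0,-0.05,0,0,0,-0.3],[0,0,-0.15,0,0,0,-0.3],[0,0,-0.28,0,0,0,-0.3],[0,0,-0.42,0,0,0,-0.3],[0,0,-0.5,0,0,0,-0.3],[0,0,-0.5,0,0,0,-0.3],[0,0,-0.5,0,0,0,-0.3]]}}

```text
time_s: 13.75
position: [0.5107, 0.0145, 0.2354]
tcp_rot: [[-0.996, 0.084, 0.004], [0.084, 0.996, -0.001], [-0.004, -0.0, -1.0]]
force: [-1.1, 0.3, -0.9]
opening: 0.649
grasp_force: 0.0
```

```bash
python3 - <<'E'
from h import *
snap('scene','s9');print(read_state()['opening'])
for f in('scene0','s9'):
    c=load(f);h=cv2.cvtColor(c['image'],cv2.COLOR_RGB2HSV);m=cv2.inRange(h,(3,180,60),(16,255,255));m[:150]=0;m[270:]=0;m[:,:265]=0;m[:,340:]=0
    x=max(cv2.findContours(m,0,2)[0],key=cv2.contourArea);print(f,cv2.boundingRect(x),cv2.contourArea(x),cv2.fitEllipse(x))
E
```

```text
0.6503318654698017
scene0 (282, 203, 33, 45) 928.5 ((298.0660705566406, 227.60955810546875), (30.657325744628906, 42.99321746826172), 0.5887265801429749)
s9 (283, 202, 33, 45) 923.5 ((298.8746643066406, 226.6333770751953), (31.28952980041504, 44.37794494628906), 1.6671797037124634)
```

The tool stands as it did at the start, within 1 px, and the gripper is clear of it.

```bash
python3 -c "
from rig import *
print(hand_in())"
```

```text
the job is handed in; nothing more can be done
None
```

I handed the job in at about 14 s: the blade seated on the slot floor, the red screw ended about 3° from the green mark by the images, and the orange tool is back upright in its stand with the gripper clear; no verdict came back.

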